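Replace the wrong part in the cupboard fittings kit

TASK

Each of the three compartments of the wooden kit tray should hold one cream cover profile, but one holds a green clip (a clothes peg) by mistake. Take that green clip out and lay it on the dark plate, and put the spare cream cover from the loose stock on the table to the right of the tray into the emptied compartment: flat, in the middle, lying the same way as the other two covers. Leave those two where they are.

Things in the scene. Friction and masses are not known exactly. Their poses are not given: they have to be found in the camera images.
- kit_tray: fixed shallow open wooden tray with a grey felt floor, 130 (its x) x 308 (its y) x 18 high; origin at the centre of its underside. Three equal compartments in a row along its y, centres at y = -101, 0 and +101 mm, each 120 (x) x 96 (y) mm inside; felt floor 5 mm above the table, outer walls 18 and dividers 15 mm high above the table. Covers lie with their length along the tray's x
- green_clip_c (a point): the wrong part: green plastic clip (a clothes peg of two bars), 15 wide (its x) x 72 long (its y) x 12 high, about 20 g, lying in one of the three compartments with its length roughly along the tray's x. The point is its centre, half-way up. A second clip just like it lies in the stock on the table and is not concerned
- spare_cover_c (a point): the spare in the stock on the table, right of the tray: cream-coloured plastic cover profile with a rounded top and flat underside, 30 wide (its x) x 82 long (its y) x 21 high (its z), about 60 g. The point is its centre, half-way up. Near it, one each in places that change, lie another green clip and a brown sanding block, 61 x 100 x 27 mm
- kit_cover_a_c (a point): one of the two covers that already lie correctly in the tray: cream-coloured plastic cover profile with a rounded top and flat underside, 30 wide (its x) x 82 long (its y) x 21 high (its z), about 60 g. The point is its centre, half-way up
- kit_cover_b_c (a point): the other cover that already lies correctly in the tray: cream-coloured plastic cover profile with a rounded top and flat underside, 30 wide (its x) x 82 long (its y) x 21 high (its z), about 60 g. The point is its centre, half-way up
- reject_plate: fixed dark round dinner plate left of the tray, 240 mm across, rim 22 mm high, middle slightly dished: 9 mm above the table at the centre, 12 mm at 35 mm from it, 20 mm near the rim; origin at the centre of its underside

How it is judged:
By the outcome, as a careful person would: the job done as asked, in the order asked, and still so for the second after the job is handed in, with the robot touching nothing.
It also fails if it takes over 61 s, if anything falls off the work surface, if the arm or the gripper's body presses on something with over 40 N, if the wrist force passes 120 N, or if a joint passes its speed limit or range.

ROBOT

A 7-joint arm with a two-finger parallel gripper is mounted at the origin on a cart in front of the work surface, level with it; the furniture and walls round the work are solid. World frame = base frame: x ahead of the robot, y to its left, z up, the work surface at z = 0. Lengths are in m, angles in degrees, forces in N, time in s.
With the tool pointing down it reaches from about 0.35 to 0.9 m from the base axis. Payload 8.1 kg.
Tool frame: the origin (TCP) lies on the centre line of the jaws, within the pads' length; the fingertips stand 19 mm ahead of it and the grasp point (between the pads) is the TCP (robot.tcp_to_tips is the z of the fingertips in the tool frame, in m); z points along the fingers, y is the line along which they close (so a half turn about z gives the same grasp; the last joint's range is limited). The gripper opens to 92 mm and grips with 3 to 60 N. Pads are 19 mm wide; open, the fingers measure 130 mm over their backs; the gripper's body (75 mm by 190 mm) begins 47 mm behind the grasp point.
Start: joints at [-5.879, 24.895, 1.432, 90.138, -0.665, 64.973, -4.303], TCP at [0.625, -0, 0.246] pointing down, gripper open.
Joint ranges: [-149.89, 149.89], [-25.12, 119.58], [-72.63, 75.52], [4.76, 147.25], [-75.54, 255.54], [6.69, 114.76], [-157.13, 157.13]. Speed limits (degrees/s): [127.2, 127.2, 172.46, 172.46, 180, 180, 180].

INTERFACE

Orientations are given as [roll, pitch, yaw] about the fixed x, y, z axes, in that order (R = Rz(yaw) Ry(pitch) Rx(roll)).
In Python, from plant import robot gives the robot as it stands.
- The arm moves only by the tool arm_command, never from a script. Its arguments are lists of equal length, an entry for each row: "xyz": the shift along the tool's x, y, z in cm, a list of three; "turn": the turn about the tool's z in rad. A call has exactly 5 rows; each row is the pose to reach, as a shift and turn from the pose commanded when the call began, along the tool's axes at that moment; what a row does not reach only later rows make up. A row lasts 1/12 s, in which the tool goes at most 41.7 mm and 7.16 degrees, less where a joint would pass 70% of its speed; a pose out of reach is approached as far as the arm can. A call with a gripper value outside its range is refused whole. "hand" is the finger opening in cm, from 0 to 9.18, set as the call begins (left out, the last holds). The fingers move at their own pace and stop on an object; the grip force is fixed at half the most. Time passes only in rows, so rows that repeat a pose let the fingers close, or fill a call up. It gives the time, the measured TCP pose, the force, the opening and the grip force at its end, in the units of the state.
- robot.get_state(): the state, without advancing time (a new reading comes with each control period).
- robot.read_camera(name): name is "scene" or "side" or "wrist"; returns a dict with "img" (480x640x3 uint8, blue, green, red), "K" (3x3 intrinsics, pixels), "T" (4x4, takes a point from camera to world coordinates). Camera axes: x right, y down, z forward; pixel columns grow to the right and rows downward; lengths in m; the calibration is good to about 2 mm. A picture is of the moment at which its call begins. There is no depth.
- robot.sign_off(): hands the job in; it is judged then, once.
Trained networks look in a picture, given as the dict that the camera call returned (one of the last four; its "shot" number tells which), for a name from the list of things; names that differ only in an ending like _2 or _b are one class to them, and where a whole thing is asked for, a point or a joint stands for the part that bears it (a point fixed in the world has none). Each returns a list of dicts, best first, with "confidence" (0 to 1); they miss things now and then, are a little off and sometimes report something else, mostly with a low value. They report only what shows in the picture. A call takes as long as a camera call.
- robot.cut_out(name, picture): "region" (480x640 bool, what is visible of it) and "box" ([left, top, right, bottom] in pixels, round what is visible of it).
- robot.pinpoint(name, picture): "location" ([column, row] in pixels: a listed point, or the origin of a listed thing).
The state is a dict: "clock": time; "qpos": joint angles; "qd": joint speeds; "joint_torque": joint torques, N m; "position": TCP position; "ee_rot": TCP orientation; "force": force on the tool from outside, world axes, zero at the start; "moment": the same for the moment, N m; "gripper_width": finger opening in m; "grasp_force": force on a finger pad.
Only numpy, scipy, OpenCV 4.12 (cv2) and the standard library are available. Lean on these libraries where they do the work, as an engineer would, in place of code of your own. Each camera call takes 0.05 s, during which the arm holds its last target. There are 200 camera calls.

## Working session

There is one attempt and no reset: what is moved stays moved. The work goes in short steps, Python scripts to look and compute and a tool call to move; the robot and the scene stay as the last step left them, time stands still between calls to the robot, and variables do not carry over. Pictures are saved under pics/ and viewed, at most 10 in all, crops included, and the job is handed in when it is done.

Besides the shell and the picture viewer there is one more tool, called after "Request:" as name(argument=value, ...) on one line, values as JSON. arm_command: Moves the arm, as the interface text tells. Its arguments: {"type":"object","properties":{"xyz":{"type":"array","items":{"type":"array","items":{"type":"number"}}},"turn":{"type":"array","items":{"type":"number"}},"hand":{"type":"number"}},"required":["xyz","turn"]}

```bash
mkdir -p pics; ls; cat > h.py <<'E'
import numpy as np, cv2
from plant import robot
def ray(p,uv,z):
    d=p["T"][:3,:3]@np.linalg.inv(p["K"])@np.array([uv[0],uv[1],1.]); o=p["T"][:3,3]
    return o+d*(z-o[2])/d[2]
E
python3 - <<'E'
from h import *
s=robot.get_state(); print(s["clock"],s["position"],s["ee_rot"],s["gripper_width"])
H={"kit_tray":0,"green_clip_c":.011,"spare_cover_c":.0105,"reject_plate":0}
ims=[]
for c in ["scene","side"]:
    p=robot.read_camera(c); cv2.imwrite(f"pics/{c}.png",p["img"]); print(c,p["T"][:3,3])
    for n,z in H.items():
        for d in robot.pinpoint(n,p)[:4]: print(n,np.round(d["location"]),round(d["confidence"],2),ray(p,d["location"],z).round(3))
E
```

```text
pics
0.0 [ 6.24530936e-01 -5.43071418e-05  2.44967881e-01] [-1.79912562e+02  8.10530835e-03  8.99956133e+01] 0.09188537863617909
scene [-0.5790023  -0.54572308  0.76054045]
kit_tray [333. 248.] 0.6 [ 0.564 -0.009  0.   ]
green_clip_c [364. 257.] 0.45 [ 0.539 -0.104  0.011]
spare_cover_c [501. 288.] 0.66 [ 0.541 -0.426  0.01 ]
side [-0.11336305  1.00772196  0.77599218]
kit_tray [298. 246.] 0.81 [ 0.56  -0.016  0.   ]
green_clip_c [325. 227.] 0.56 [ 0.536 -0.109  0.011]
spare_cover_c [380. 181.] 0.74 [ 0.526 -0.411  0.01 ]
reject_plate [221. 340.] 0.89 [0.511 0.345 0.   ]
```

View pics/scene.png

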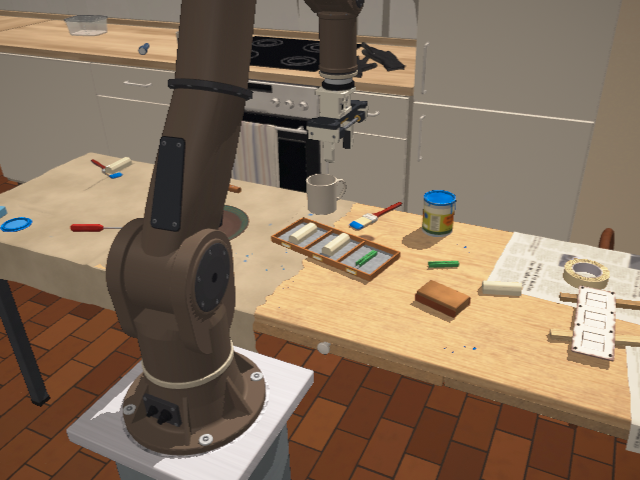

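View pics/side.png

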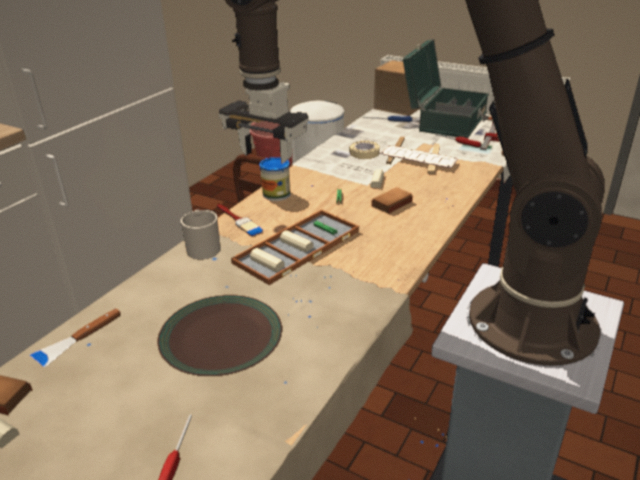

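The tray is at centre about (333,248) in the scene picture. Its right-hand compartment holds the clip (367,257). The spare cover is at (501,288), the sanding block at (442,298) and the second clip at (443,264). I'll move above the clip and turn a quarter.

Request:
arm_command(xyz=[[-2.1,-1.7,0],[-4.2,-3.4,0],[-6.3,-5.1,0],[-8.4,-6.8,0],[-10.5,-8.5,0]], turn=[0.12,0.24,0.36,0.48,0.6])

```text
clock: 0.92
position: [0.5391, -0.1059, 0.2458]
ee_rot: [180.0, -0.0, 55.3]
force: [0.0, 0.4, 0.7]
gripper_width: 0.0917
grasp_force: 0.0
```

Request:
arm_command(xyz=[[0,0,0],[0,0,0],[0,0,0],[0,0,0],[0,0,0]], turn=[0.12,0.24,0.36,0.48,0.6])

```text
clock: 1.33
position: [0.54, -0.1051, 0.2459]
ee_rot: [180.0, -0.0, 20.9]
force: [-0.9, 0.2, 0.2]
gripper_width: 0.0918
grasp_force: 0.0
```

Request:
arm_command(xyz=[[0,0,0],[0,0,0],[0,0,0],[0,0,0],[0,0,0]], turn=[0.12,0.24,0.37,0.37,0.37])

```text
clock: 1.75
position: [0.54, -0.1049, 0.2458]
ee_rot: [180.0, -0.0, 0.3]
force: [0.3, -1.0, -0.1]
gripper_width: 0.092
grasp_force: 0.0
```

```bash
cat >> h.py <<'E'
def look(c,names,fn):
    s=robot.get_state(); print(s["clock"],s["position"].round(4),s["ee_rot"].round(2))
    p=robot.read_camera(c); cv2.imwrite(f"pics/{fn}.png",p["img"])
    for n,z,ztop in names:
        for d in robot.cut_out(n,p)[:4]:
            ys,xs=np.nonzero(d["region"]); 
            if len(xs)<30: continue
            # region projected to plane z, min-area rectangle on the plane, in mm
            cn=max(cv2.findContours(d["region"].astype(np.uint8),0,2)[0],key=cv2.contourArea)[:,0]
            W=np.array([ray(p,q,ztop)[:2] for q in cn]).astype(np.float32)*1000
            c0,wh,a=cv2.minAreaRect(W); b=a if wh[0]>wh[1] else a+90
            print("cut",n,round(d["confidence"],2),d["box"],"centre",np.round(c0,1),"size",np.round(wh,1),"longdir",round((b+90)%180-90,1))
        for d in robot.pinpoint(n,p)[:4]: print("pin",n,round(d["confidence"],2),np.round(d["location"]),ray(p,d["location"],z).round(4))
    return p
E
python3 -c "
from h import *
look('wrist',[('kit_tray',0,.016),('green_clip_c',.011,.015),('kit_cover_a_c',.0155,.015)],'w1')"
```

```text
1.75 [ 0.54   -0.1049  0.2458] [179.99  -0.     0.25]
cut kit_tray 0.92 [52.7, 69.4, 407.9, 284.2] centre [560.1 -14.1] size [311.  134.3] longdir 77.4
cut green_clip_c 0.92 [318.5, 166.1, 345.7, 244.4] centre [ 538.6 -111. ] size [15.2 71.6] longdir -13.6
cut green_clip_c 0.51 [50.3, 67.0, 405.5, 283.2] centre [559.6 -13.9] size [310.6 132.2] longdir 77.2
pin green_clip_c 0.79 [332. 204.] [ 0.5404 -0.1117  0.011 ]
cut kit_cover_a_c 0.63 [98.1, 107.5, 143.0, 208.9] centre [579.4  82.1] size [36.8 87. ] longdir -9.7
pin kit_cover_a_c 0.89 [116. 160.] [0.5805 0.0844 0.0155]
```

View pics/w1.png

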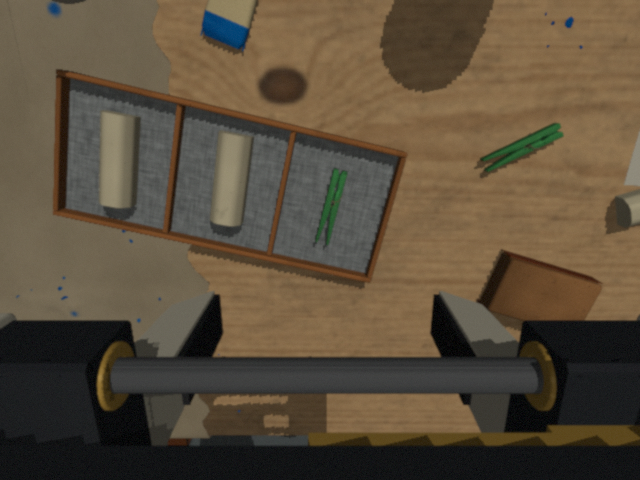

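The tray's yaw is about -12.7°, centre (0.560, -0.014). The clip at pixel (332,204) is at (0.5395, -0.1115), pointing along -13.5°, which fits the compartment centre at (0.538, -0.1125). The size matches 15 x 72. I'll descend with a narrow opening.

Request:
arm_command(xyz=[[0,0.3,2],[0,0.65,5],[0,0.65,8],[0,0.65,11],[0,0.65,13]], turn=[0.12,0.235,0.235,0.235,0.235], hand=4)

```text
clock: 2.52
position: [0.5389, -0.1113, 0.1133]
ee_rot: [180.0, 0.1, -13.4]
force: [-0.7, 0.2, -0.7]
gripper_width: 0.0633
grasp_force: 0.0
```

Request:
arm_command(xyz=[[0,0,2.5],[0,0,5],[0,0,7],[0,0,8],[0,0,9]], turn=[0,0,0,0,0])

```text
clock: 2.93
position: [0.5398, -0.1116, 0.0249]
ee_rot: [180.0, 0.1, -13.4]
force: [0.5, 0.7, -0.6]
gripper_width: 0.0405
grasp_force: 0.0
```

Request:
arm_command(xyz=[[0,0,0],[0,0,0],[0,0,0],[0,0,0],[0,0,0]], turn=[0,0,0,0,0], hand=0)

```text
clock: 3.35
position: [0.5405, -0.1115, 0.0263]
ee_rot: [-180.0, -0.1, -13.4]
force: [0.4, -0.2, 2.7]
gripper_width: 0.0144
grasp_force: 30.0
```

Request:
arm_command(xyz=[[0,0,0],[0,0,0],[0,0,0],[0,0,0],[0,0,0]], turn=[0,0,0,0,0])

```text
clock: 3.77
position: [0.5405, -0.1115, 0.0263]
ee_rot: [-180.0, -0.1, -13.4]
force: [0.3, 1.3, 5.8]
gripper_width: 0.0145
grasp_force: 30.0
```

Request:
arm_command(xyz=[[0,0,-1.5],[0,0,-4],[0,0,-7],[0,0,-10],[0,0,-13]], turn=[0,0,0,0,0])

```text
clock: 4.18
position: [0.5395, -0.1115, 0.1569]
ee_rot: [180.0, 0.0, -13.4]
force: [1.0, 0.5, 0.2]
gripper_width: 0.0142
grasp_force: 30.0
```

Request:
arm_command(xyz=[[-0.4,-1.2,-1],[-1.2,-3.9,-2],[-2.1,-6.8,-3],[-3.1,-10,-3],[-4.1,-13.3,-3]], turn=[0,0,0,0,0])

```text
clock: 4.6
position: [0.531, 0.0283, 0.1865]
ee_rot: [-180.0, -0.1, -13.5]
force: [0.7, 1.5, -1.2]
gripper_width: 0.0145
grasp_force: 30.0
```

Request:
arm_command(xyz=[[-1,-3.3,0],[-2,-6.6,0],[-3,-9.9,0],[-4.1,-13.2,0],[-5.1,-16.5,0]], turn=[0,0,0,0,0])

```text
clock: 5.02
position: [0.519, 0.2013, 0.1858]
ee_rot: [-180.0, 0.0, -13.4]
force: [0.5, -0.0, -0.7]
gripper_width: 0.0144
grasp_force: 30.0
```

Request:
arm_command(xyz=[[-1,-3.3,0],[-2,-6.6,0],[-3,-9.9,0],[-3.9,-12.8,0],[-4.3,-14,0]], turn=[0,0,0,0,0])

```text
clock: 5.43
position: [0.5085, 0.3513, 0.1853]
ee_rot: [-179.9, 0.1, -13.1]
force: [-0.5, 0.8, 0.7]
gripper_width: 0.0145
grasp_force: 30.0
```

```bash
python3 -c "
from h import *
look('wrist',[('reject_plate',0,.021)],'w2')
look('side',[('reject_plate',0,.021),('green_clip_c',.1,.1)],'s2');look('scene',[('spare_cover_c',.0105,.012)],'c2')
print(robot.get_state()['gripper_width'])"
```

```text
5.4333 [0.5085 0.3513 0.1853] [-1.799e+02  8.000e-02 -1.311e+01]
cut reject_plate 0.63 [180.1, 48.8, 491.7, 351.0] centre [527.1 339.1] size [239.5 208.5] longdir 76.9
pin reject_plate 0.74 [332. 212.] [0.5118 0.3449 0.    ]
5.5833 [0.5099 0.3463 0.1853] [ 1.7995e+02  2.0000e-02 -1.3310e+01]
cut reject_plate 0.67 [154.9, 294.1, 284.1, 377.8] centre [510.2 345.1] size [236.4 238. ] longdir -17.6
pin reject_plate 0.97 [220. 342.] [ 0.5071  0.3517 -0.    ]
cut green_clip_c 0.72 [210.5, 265.8, 228.1, 282.5] centre [562.6 273.9] size [21.9 57. ] longdir -12.4
pin green_clip_c 0.45 [213. 267.] [0.5801 0.266  0.1   ]
5.8333 [0.511  0.344  0.1859] [ 1.7998e+02 -2.0000e-02 -1.3570e+01]
cut spare_cover_c 0.88 [482.5, 282.0, 523.4, 297.0] centre [ 539.6 -429.3] size [56.5 88.9] longdir -73.8
pin spare_cover_c 0.83 [500. 287.] [ 0.5427 -0.4241  0.0105]
0.014261480261216757
```

The plate centre is at (0.510, 0.345) from both views, and the tool is over it. I'll lower until the clip just rests on the dish.

Request:
arm_command(xyz=[[0,0,2],[0,0,5],[0,0,8],[0,0,11],[0,0,13]], turn=[0,0,0,0,0])

```text
clock: 6.4
position: [0.5095, 0.3449, 0.0532]
ee_rot: [179.9, 0.1, -13.4]
force: [0.9, -0.3, -0.6]
gripper_width: 0.0142
grasp_force: 30.0
```

Request:
arm_command(xyz=[[0,0,0.8],[0,0,1.5],[0,0,2.0],[0,0,2.1],[0,0,2.1]], turn=[0,0,0,0,0])

```text
clock: 6.82
position: [0.5109, 0.3462, 0.0355]
ee_rot: [-179.9, -0.0, -13.4]
force: [0.7, -0.5, -0.2]
gripper_width: 0.0143
grasp_force: 30.0
```

Request:
arm_command(xyz=[[0,0,0],[0,0,0],[0,0,0],[0,0,0],[0,0,0]], turn=[0,0,0,0,0], hand=4)

```text
clock: 7.23
position: [0.5105, 0.346, 0.0351]
ee_rot: [-180.0, -0.0, -13.4]
force: [0.6, 0.9, -0.3]
gripper_width: 0.0389
grasp_force: 0.0
```

Request:
arm_command(xyz=[[0,0,-1],[0,0,-3],[0,0,-6],[0,0,-9.5],[0,0,-13]], turn=[0,0,0,0,0])

```text
clock: 7.65
position: [0.51, 0.3454, 0.1666]
ee_rot: [180.0, 0.0, -13.4]
force: [0.9, 0.3, -0.3]
gripper_width: 0.0399
grasp_force: 0.0
```

```bash
python3 -c "
from h import *
look('wrist',[('green_clip_c',.018,.022)],'w3')"
```

```text
7.65 [0.51   0.3454 0.1666] [ 1.7996e+02  2.0000e-02 -1.3440e+01]
cut green_clip_c 0.82 [317.3, 183.2, 332.7, 276.7] centre [509.9 345.1] size [13.  69.1] longdir -13.9
pin green_clip_c 0.84 [329. 228.] [0.511 0.342 0.018]
```

The clip lies on the plate, centred (0.510, 0.345). Next I go to the spare cover.

Request:
arm_command(xyz=[[0.5,1.5,-2],[1.4,5,-4],[2.4,8.6,-6],[3.4,12.2,-8],[4.4,15.8,-8]], turn=[0,0,0,0,0])

```text
clock: 8.22
position: [0.5175, 0.181, 0.2476]
ee_rot: [-179.8, -0.2, -13.4]
force: [1.3, -0.1, 0.2]
gripper_width: 0.0398
grasp_force: 0.0
```

Request:
arm_command(xyz=[[1,3.7,0],[2,7.4,0],[3,11.1,0],[4,14.8,0],[5,18.5,0]], turn=[0,0,0,0,0])

```text
clock: 8.63
position: [0.5213, -0.0114, 0.2443]
ee_rot: [180.0, 0.1, -13.4]
force: [1.2, 0.8, 0.1]
gripper_width: 0.04
grasp_force: 0.0
```

Request:
arm_command(xyz=[[1,3.7,0],[2,7.4,0],[3,11.1,0],[4,14.8,0],[5,18.5,0]], turn=[0,0,0,0,0])

```text
clock: 9.05
position: [0.5271, -0.2027, 0.2442]
ee_rot: [-180.0, 0.1, -13.4]
force: [1.5, -0.2, -0.1]
gripper_width: 0.04
grasp_force: 0.0
```

Request:
arm_command(xyz=[[1,3.7,0],[2,7.4,0],[3,11.1,0],[4,14.5,0],[4.8,17,0]], turn=[0.1,0.2,0.3,0.4,0.5])

```text
clock: 9.47
position: [0.5336, -0.3809, 0.2441]
ee_rot: [179.9, 0.0, -42.5]
force: [0.5, 0.3, 0.7]
gripper_width: 0.04
grasp_force: 0.0
```

Request:
arm_command(xyz=[[0,0,0],[0,0,0],[0,0,0],[0,0,0],[0,0,0]], turn=[0.12,0.24,0.36,0.48,0.55], hand=7)

```text
clock: 9.88
position: [0.5347, -0.3773, 0.2438]
ee_rot: [179.9, 0.1, -74.0]
force: [1.0, -0.7, -0.6]
gripper_width: 0.0677
grasp_force: 0.0
```

```bash
python3 -c "
from h import *
look('wrist',[('spare_cover_c',.0105,.012)],'w4')"
```

```text
9.8833 [ 0.5347 -0.3773  0.2438] [ 1.7993e+02  7.0000e-02 -7.3980e+01]
cut spare_cover_c 0.93 [312.4, 101.8, 345.0, 197.7] centre [ 545.1 -427.4] size [30.8 84. ] longdir -73.0
pin spare_cover_c 0.84 [330. 148.] [ 0.5457 -0.429   0.0105]
```

View pics/w4.png

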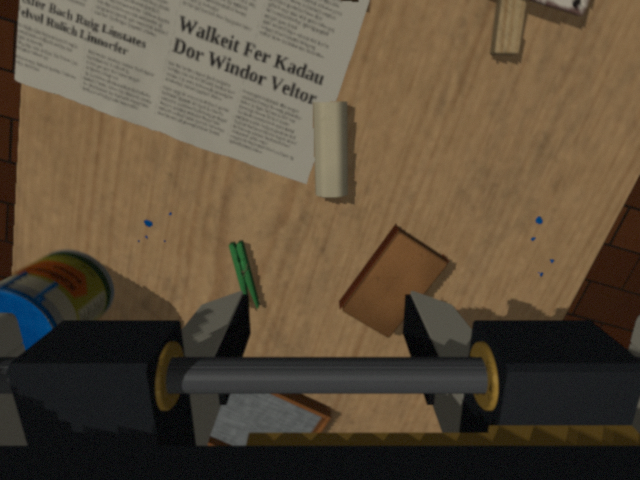

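The spare cover at pixel (331,149) is at (0.545, -0.428), pointing along -73°, size 31 x 84. Block and clip are clear of the fingers.

Request:
arm_command(xyz=[[1.5,0.1,1],[3,0.2,3],[4.5,0.4,6],[5.1,0.4,9],[5.1,0.4,12]], turn=[-0.01,-0.02,-0.02,-0.02,-0.02], hand=6)

```text
clock: 10.45
position: [0.5451, -0.4295, 0.1234]
ee_rot: [180.0, -0.1, -72.4]
force: [0.6, 0.4, 0.2]
gripper_width: 0.0601
grasp_force: 0.0
```

```bash
python3 -c "
from h import *
look('wrist',[('spare_cover_c',.0105,.012)],'w5')"
```

```text
10.45 [ 0.5451 -0.4295  0.1234] [ 1.7999e+02 -7.0000e-02 -7.2350e+01]
cut spare_cover_c 0.57 [301.5, 185.9, 347.9, 316.5] centre [ 544.5 -426.6] size [29.9 88.7] longdir -72.4
pin spare_cover_c 0.55 [327. 250.] [ 0.5439 -0.4279  0.0105]
```

Request:
arm_command(xyz=[[-0.1,0,2.5],[-0.1,0,5],[-0.1,0,7.5],[-0.1,0,9.3],[-0.1,0,10.1]], turn=[0,0,0,0,0])

```text
clock: 11.02
position: [0.5458, -0.4262, 0.0236]
ee_rot: [-180.0, 0.0, -72.3]
force: [0.2, 1.0, -0.3]
gripper_width: 0.0599
grasp_force: 0.0
```

Request:
arm_command(xyz=[[0,0,0],[0,0,0],[0,0,0],[0,0,0],[0,0,0]], turn=[0,0,0,0,0], hand=0)

```text
clock: 11.43
position: [0.546, -0.4273, 0.0252]
ee_rot: [-179.9, -0.1, -72.4]
force: [-0.6, -0.9, 0.5]
gripper_width: 0.0311
grasp_force: 0.5
```

Request:
arm_command(xyz=[[0,0,0],[0,0,0],[0,0,-1],[0,0,-2],[0,0,-4]], turn=[0,0,0,0,0])

```text
clock: 11.85
position: [0.5446, -0.4259, 0.0632]
ee_rot: [179.9, 0.1, -72.4]
force: [-0.1, -0.6, -0.3]
gripper_width: 0.0295
grasp_force: 30.0
```

Request:
arm_command(xyz=[[0,0,-2],[0,0,-5],[0,0,-8],[0,0,-11],[0,0,-13]], turn=[0,0,0,0,0])

```text
clock: 12.27
position: [0.5456, -0.4277, 0.1981]
ee_rot: [-179.9, -0.2, -72.5]
force: [-0.3, -0.7, -0.3]
gripper_width: 0.0292
grasp_force: 30.0
```

Request:
arm_command(xyz=[[-1.5,-0.4,0],[-4.5,-1.3,0],[-8,-2.3,0],[-11.5,-3.3,0],[-15,-4.4,0]], turn=[0,0,0,0,0])

```text
clock: 12.68
position: [0.5414, -0.2693, 0.1947]
ee_rot: [-180.0, -0.0, -72.5]
force: [0.2, 0.2, 0.5]
gripper_width: 0.0292
grasp_force: 30.0
```

Request:
arm_command(xyz=[[-3.5,-1,0],[-7,-2,0],[-10.5,-3.1,0],[-13.5,-4,0],[-15.2,-4.4,0]], turn=[-0.1,-0.2,-0.3,-0.4,-0.5])

```text
clock: 13.1
position: [0.5382, -0.1078, 0.1945]
ee_rot: [-179.9, 0.1, -43.3]
force: [1.2, -0.1, -0.4]
gripper_width: 0.0293
grasp_force: 30.0
```

Request:
arm_command(xyz=[[0,0,0],[0,0,0],[0,0,0],[0,0,0],[0,0,0]], turn=[-0.12,-0.24,-0.36,-0.48,-0.542])

```text
clock: 13.52
position: [0.5381, -0.1126, 0.1948]
ee_rot: [-180.0, -0.1, -12.4]
force: [-0.3, -0.5, -1.3]
gripper_width: 0.0296
grasp_force: 30.0
```

```bash
python3 -c "
from h import *
look('wrist',[('kit_tray',0,.016),('kit_cover_a_c',.0155,.015)],'w6')"
```

```text
13.5167 [ 0.5381 -0.1126  0.1948] [-1.7999e+02 -6.0000e-02 -1.2370e+01]
cut kit_tray 0.91 [0.0, 135.5, 393.8, 293.3] centre [560.  -13.8] size [310.4 132. ] longdir 77.1
cut kit_cover_a_c 0.85 [46.6, 164.4, 112.9, 270.8] centre [579.1  81.5] size [38.2 87.5] longdir -10.5
pin kit_cover_a_c 0.7 [ 79. 219.] [0.5814 0.0829 0.0155]
```

View pics/w6.png

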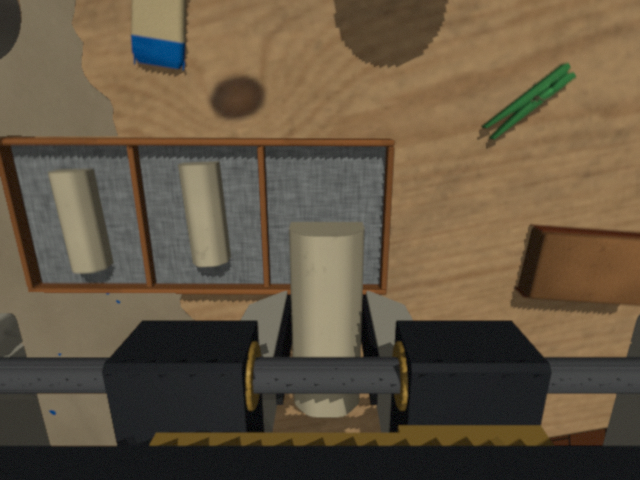

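The tray is confirmed at (0.560, -0.014), yaw -12.9°, so the empty compartment's centre is (0.537, -0.1125), directly below the cover. I'll lower it.

Request:
arm_command(xyz=[[0,0,2],[0,0,5],[0,0,8],[0,0,11],[0,0,13]], turn=[0.008,0.008,0.008,0.008,0.008])

```text
clock: 14.18
position: [0.5371, -0.112, 0.0615]
ee_rot: [180.0, 0.1, -13.3]
force: [-1.4, 0.5, -0.8]
gripper_width: 0.0292
grasp_force: 30.0
```

Request:
arm_command(xyz=[[0,0,1],[0,0,2],[0,0,3],[0,0,3.5],[0,0,3.5]], turn=[0,0,0,0,0])

```text
clock: 14.6
position: [0.5388, -0.1125, 0.0291]
ee_rot: [-180.0, -0.1, -13.2]
force: [-0.3, 0.0, -0.7]
gripper_width: 0.0295
grasp_force: 30.0
```

Request:
arm_command(xyz=[[0,0,0.05],[0,0,0.1],[0,0,0.1],[0,0,0.1],[0,0,0.1]], turn=[0,0,0,0,0])

```text
clock: 15.02
position: [0.5389, -0.1124, 0.0288]
ee_rot: [-180.0, -0.1, -13.2]
force: [-1.2, 0.5, 6.9]
gripper_width: 0.029
grasp_force: 30.0
```

Contact with the felt (7 N). I release and rise.

Request:
arm_command(xyz=[[0,0,0],[0,0,0],[0,0,0],[0,0,0],[0,0,0]], turn=[0,0,0,0,0], hand=4.4)

```text
clock: 15.43
position: [0.5382, -0.1122, 0.0277]
ee_rot: [-180.0, -0.0, -13.2]
force: [0.3, 0.0, -0.7]
gripper_width: 0.0439
grasp_force: 0.0
```

Request:
arm_command(xyz=[[0,0,-1],[0,0,-3],[0,0,-6],[0,0,-9],[0,0,-12]], turn=[0,0,0,0,0])

```text
clock: 15.85
position: [0.5377, -0.1125, 0.1496]
ee_rot: [180.0, 0.0, -13.2]
force: [0.6, 0.4, -0.0]
gripper_width: 0.0437
grasp_force: 0.0
```

Request:
arm_command(xyz=[[0,0,-3],[0,0,-6],[0,0,-9],[0,0,-10],[0,0,-10]], turn=[0,0,0,0,0])

```text
clock: 16.27
position: [0.5395, -0.1128, 0.2511]
ee_rot: [-179.9, -0.3, -13.2]
force: [-0.2, -0.4, -0.1]
gripper_width: 0.044
grasp_force: 0.0
```

```bash
python3 -c "
from h import *
look('wrist',[('spare_cover_c',.0155,.017)],'w7')
p=look('side',[('green_clip_c',.018,.02)],'s7')"
```

```text
16.2667 [ 0.5395 -0.1128  0.2511] [-179.93   -0.31  -13.21]
cut spare_cover_c 0.7 [313.2, 161.5, 341.8, 253.8] centre [ 537.5 -113.7] size [29.9 85.2] longdir -13.2
pin spare_cover_c 0.61 [326. 207.] [ 0.5375 -0.1135  0.0155]
16.4167 [ 0.5374 -0.112   0.2469] [ 1.800e+02  8.000e-02 -1.318e+01]
cut green_clip_c 0.47 [208.9, 323.8, 232.9, 346.7] centre [507.5 348.5] size [18.8 71.4] longdir -14.2
pin green_clip_c 0.62 [220. 333.] [0.5102 0.3458 0.018 ]
```

View pics/w7.png

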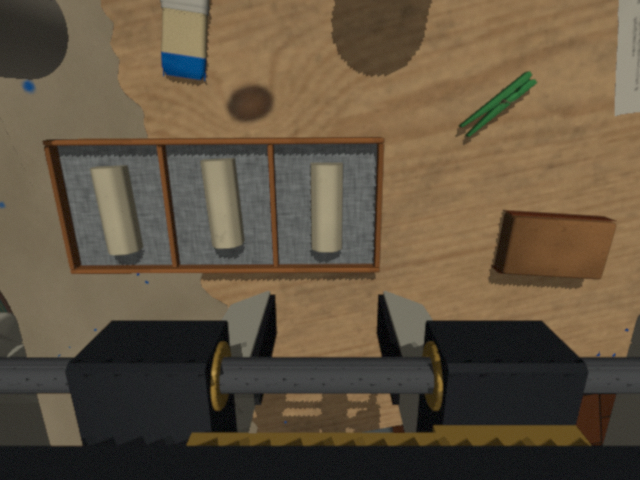

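View pics/s7.png

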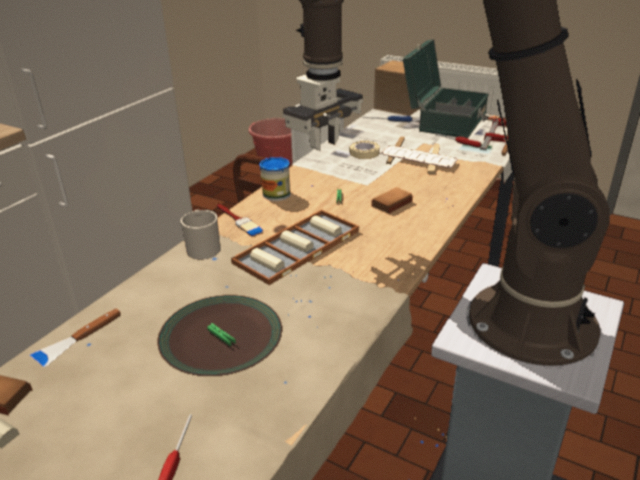

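In the wrist picture all three compartments hold a cover, the new one at (326,207), centred and aligned. The side picture shows the clip on the plate at (222,334).

```bash
python3 -c "
from h import *
print(robot.sign_off())"
```

```text
the job is handed in; nothing more can be done
None
```

The job is handed in: the green clip lies on the dark plate, and the spare cover lies flat and centred in the emptied compartment, aligned with the other two covers, which I did not touch (16.4 s of the 61 s used).

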